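# Find the bore of a heater block by feel and present it bore-up

## Robot

A 6-joint arm with a two-finger parallel gripper is mounted at the origin on a cart in front of the work surface, level with it; the furniture and walls round the work are solid. World frame = base frame: x ahead of the robot, y to its left, z up, the work surface at z = 0. Lengths are in m, angles in degrees, forces in N, time in s.
With the tool pointing down it reaches from about 0.325 to 0.775 m from the base axis. Payload 5.5 kg.
Tool frame: the origin (TCP) lies at the centre of the arm's flange, where the gripper is bolted on; the fingertips stand 182 mm ahead of it and the grasp point (between the pads) lies 163 mm ahead of it; z points along the fingers, y is the line along which they close (so a half turn about z gives the same grasp; the last joint's range is limited). The gripper opens to 88 mm and grips with 3 to 60 N. Pads are 20 mm wide; open, the fingers measure 115 mm over their backs; the gripper's body (75 mm by 178 mm) begins 61 mm behind the grasp point.
Start: joints at [60.865, 5.22, 70.514, -0, 104.267, -3.249], TCP at [0.262, 0.54, 0.405] pointing down, gripper open.
Joint ranges: [-164.24, 164.24], [-49.07, 125.15], [9.68, 141.18], [-86.29, 266.29], [3.28, 154.24], [-151.56, 151.56]. Speed limits (degrees/s): [147.25, 147.25, 172.46, 180, 180, 180].

## Interface

Orientations are given as [roll, pitch, yaw] about the fixed x, y, z axes, in that order (R = Rz(yaw) Ry(pitch) Rx(roll)).
In Python, from station import r gives the robot as it stands. The module is installed in compiled form; this text tells all that it offers. Calls block until the motion is done:
- r.reach(position, orientation): joint-space move of the TCP to a pose.
- r.servo_line(position, rotation=None, speed=0.15): straight line of the TCP; rotation=None keeps the orientation; speed is the mean speed in m/s.
- r.move_joints(angles): joint-space move.
- r.let_go() and r.grab(squeeze=None): open the fingers fully, or close them until they stop; squeeze is the grip in N (None keeps the last).
- r.wait(seconds).
- r.inverse_kinematics(position, orientation): joint angles nearest the present ones, or None.
- r.sense(): the state.
- r.snapshot(name): name is "scene" or "top" or "wrist"; returns a dict with "frame" (384x512x3 uint8, red, green, blue), "fx", "fy", "cx", "cy" (pixels), "dist_coeffs" ([k1, k2, p1, p2, k3] as OpenCV has them; the pictures are not rectified), "R" (3x3) and "t" (3): a world point X has camera coordinates R X + t. Camera axes: x right, y down, z forward; pixel columns grow to the right and rows downward; lengths in m; the calibration is good to about 2 mm. A picture is of the moment at which its call begins. There is no depth.
A pose or a line that the arm cannot do raises r.IKError and nothing moves.
- r.hand_in(): hands the job in; it is judged then, once.
The state is a dict: "clock": time; "joints": joint angles; "joint_vel": joint speeds; "joint_torque": joint torques, N m; "tcp_pos": TCP position; "orientation": TCP orientation; "contact_force": force on the tool from outside, world axes, zero at the start; "torque": the same for the moment, N m; "opening": finger opening in m; "gripper_force": force on a finger pad.
Only numpy, scipy, OpenCV 4.12 (cv2) and the standard library are available. Lean on these libraries where they do the work, as an engineer would, in place of code of your own. Each camera call takes 0.05 s, during which the arm holds its last target. There are 200 camera calls.

## Task

The aluminium heater block takes one sample tube in a deep blind bore, but it has a round opening in each end and only one is the bore; the other is a shallow recess. Find the bore by feel: slide the block onto the level pin of the gauge stand until it goes fully home, its end up against the upright plate, then draw it off again, turn it over so that the bore points straight up, and finish holding it still in the gripper like that, a good hand's breadth above the worktop and clear of everything, ready for a tube. Do not push the vial, the dish, the marker or the dropper bottle aside.

Things in the scene. Friction and masses are not known exactly. Their poses are not given: they have to be found in the camera images.
- heater_block: Plain aluminium block, 70 mm long (its x axis) and 40 x 40 mm across (y, z), 0.18 to 0.35 kg, origin at its very centre; it lies on one long side, its centre 20 mm above the worktop. In the middle of each end is a 20 mm round opening that looks the same: one is the bore, 42 mm deep, the other a recess only 8 mm deep. Which end (+x or -x) has the bore is not told; the pin tells: it goes 38 mm into the bore but stops after 8 mm in the recess.
- gauge_stand: Grey steel stand bolted to the worktop, which does not move. Origin on the worktop straight below the root of the pin; z up. Base plate 10 mm thick, from x = -30 to +85 mm, 80 mm wide (y). Upright plate 50 mm wide with its front face in the plane x = 0, 16 mm thick, top 72 mm above the worktop; a 45 degree strut behind it.
- pin_root (a point): Centre of the pin's root on the front face of the upright plate, 60 mm above the worktop, axes as the stand's. The pin is level, 14 mm in diameter and 38 mm long, points along -x, away from the plate, and tapers to 7 mm over its last 7 mm. A block that is fully home touches the plate, its centre 35 mm in front of this point on the pin's line.
- vial: Small screw-cap sample vial, 23 mm across, 52 mm high, upright bystander; origin at the centre of its underside.
- petri: Flat tan culture dish, about 55 mm across, 12 mm high, bystander; origin at the centre of its underside.
- marker: Black marker pen, 148 mm long, lying on the worktop, bystander; origin at the middle of its underside.
- drops: Square black dropper bottle with a blue cap, 29 mm wide, 57 mm high, bystander; origin at the centre of its underside.
Mind the look-alikes: they are no part of the job. What is shaped like the heater_block but pink is not meant.

How it is judged (in metres and radians):
On the way:
1. the block is fully home on the pin, bore first (x of heater_block in the frame of pin_root between -0.041 and -0.03 m and y of heater_block in the frame of pin_root between -0.006 and 0.006 m and z of heater_block in the frame of pin_root between -0.006 and 0.006 m and angle between the x axis of heater_block and the x axis of pin_root, either way round below 0.2 rad), for 0.2 s.
At the end, for the whole second after the job is handed in: After having been fully home on the pin (within 6 mm of the plate, bore first), the block is held still in the fingers with its bore pointing up within 15 degrees, its centre more than 100 mm above the worktop, more than 80 mm to the side of the pin's root and not touching the stand (angle between heater_block's own x axis and vertical below 0.26 rad and height (world z) of heater_block above 0.1 m and contact force between heater_block and the fingers above 1 N and contact force between heater_block and gauge_stand below 0.1 N and horizontal distance between heater_block and pin_root above 0.08 m and linear speed of heater_block below 0.03 m/s and angular speed of heater_block below 0.3 rad/s); the arm keeps its last pose, push and grip.
It fails at once if the vial is moved more than 25 mm (distance of vial from where it was at the start of the episode above 0.025 m).
It fails at once if the dish is moved more than 25 mm (distance of petri from where it was at the start of the episode above 0.025 m).
It fails at once if the marker is moved more than 25 mm (distance of marker from where it was at the start of the episode above 0.025 m).
It fails at once if the dropper bottle is moved more than 25 mm (distance of drops from where it was at the start of the episode above 0.025 m).
It also fails if it takes over 72 s, if anything falls off the work surface, if the arm or the gripper's body presses on something with over 40 N, if the wrist force passes 120 N, or if a joint passes its speed limit or range.

## Working session

There is one attempt and no reset: what is moved stays moved. The work goes in short steps, each a Python script; the robot and the scene stay as the last script left them, time stands still between calls to the robot, and variables do not carry over. Pictures are saved under pics/ and viewed, at most 10 in all, crops included, and the job is handed in when it is done.

```bash
mkdir -p pics
cat > h.py <<'E'
import numpy as np, cv2
from station import r
def snap(n,f):
    s=r.snapshot(n); cv2.imwrite(f'pics/{f}.png',s['frame'][:,:,::-1]); np.save(f'pics/{f}.npy',s,allow_pickle=True); return s
def load(f): return np.load(f'pics/{f}.npy',allow_pickle=True).item()
def world(s,px,z):
    K=np.array([[s['fx'],0,s['cx']],[0,s['fy'],s['cy']],[0,0,1.]])
    u=cv2.undistortPoints(np.array(px,float).reshape(-1,1,2),K,np.array(s['dist_coeffs'],float)).reshape(-1,2)
    R=np.array(s['R']);t=np.array(s['t']);C=-R.T@t
    d=np.c_[u,np.ones(len(u))]@R
    z=np.broadcast_to(z,len(u))
    return C+d*((z-C[2])/d[:,2])[:,None]
def proj(s,X):
    K=np.array([[s['fx'],0,s['cx']],[0,s['fy'],s['cy']],[0,0,1.]])
    return cv2.projectPoints(np.array(X,float).reshape(-1,1,3),cv2.Rodrigues(np.array(s['R']))[0],np.array(s['t'],float),K,np.array(s['dist_coeffs'],float))[0].reshape(-1,2)
E
python3 - <<'E'
from h import *
a=snap('top','top0');b=snap('scene','scene0')
for s in(a,b): print(-np.array(s['R']).T@s['t'],s['fx'])
E
```

```text
[ 0.36380015 -0.01373916  1.14049928] 456.116506530741
[-0.41066509 -0.8756219   0.84084459] 483.1104665922528
```

View pics/top0.png

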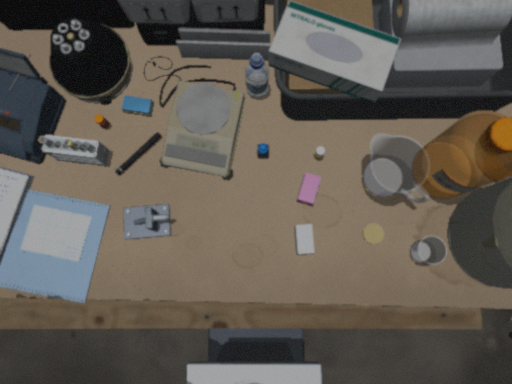

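View pics/scene0.png

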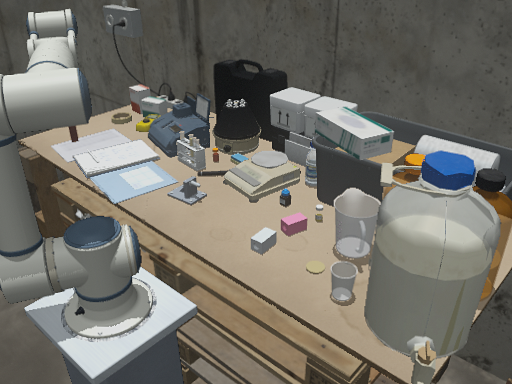

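The top view shows the silver-white block at (305,239), the pink look-alike at (310,188) and the stand at (148,221) with its pin pointing right. It also shows the drops at (263,150), vial at (320,152), dish at (373,233) and marker at (138,153). Of the two block shapes I choose the silver one and will check it in a close crop.

Run:
```python
from h import *
a=load('top0')['frame'][:,:,::-1]
A=cv2.resize(a[205:270,270:340],None,fx=5.6,fy=5.6,interpolation=cv2.INTER_CUBIC)
B=cv2.resize(a[190:255,110:180],None,fx=5.6,fy=5.6,interpolation=cv2.INTER_CUBIC)
cv2.imwrite('pics/crop1.png',np.hstack([A,B]))
s=load('top0')
print(world(s,[(305,239),(310,188),(263,150),(320,152),(373,233),(148,221),(138,153)],[.04,.04,.057,.052,.012,.01,.01]).round(3))
```

```text
[[ 0.442 -0.125  0.04 ]
 [ 0.566 -0.139  0.04 ]
 [ 0.658 -0.024  0.057]
 [ 0.654 -0.164  0.052]
 [ 0.459 -0.295  0.012]
 [ 0.488  0.262  0.01 ]
 [ 0.663  0.295  0.01 ]]
```

View pics/crop1.png

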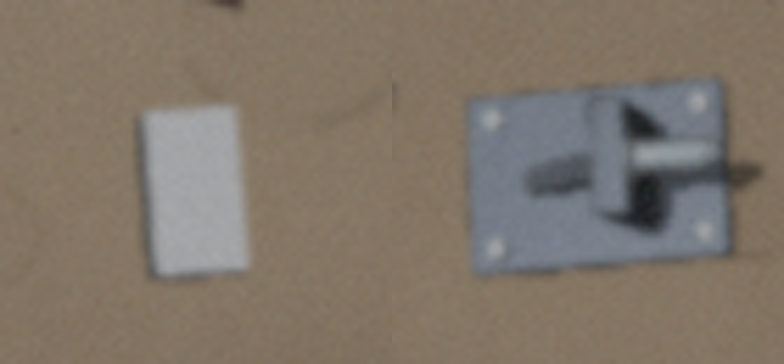

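The crop confirms that the silver block is a plain grey-white cuboid. The stand's pin points along world −y.

Run:
```python
from h import *
s=load('top0')
f=lambda p,x0,y0:(np.array(p,float)+.5)/5.6-.5+[x0,y0]
B=world(s,f([(145,112),(236,106),(249,268),(155,276)],270,205),.04)
S=world(s,f(np.array([(470,100),(720,78),(730,252),(475,275)])-[392,0],110,190),.01)
P=world(s,f(np.array([(632,155),(715,152)])-[392,0],110,190),.067)
n=np.linalg.norm
for Q in(B,S): print(Q.round(4)[:,:2].tolist(),[round(n(Q[i]-Q[i-1]),4) for i in range(4)])
print('block',B.mean(0),np.degrees(np.arctan2(*((B[0]+B[1]-B[2]-B[3])[[1,0]]))))
d=(S[0]+S[3]-S[1]-S[2])[:2];d/=n(d)
print('stand dir',np.degrees(np.arctan2(d[1],d[0])),'root',S.mean(0)[:2]-d*.0275,'pin top pts',P.round(4))
for yaw in (-175,-90,0,5,90,85,180):
  print(yaw,r.inverse_kinematics([.46,.2,.3],[180,0,yaw]),r.inverse_kinematics([.44,-.125,.3],[180,0,yaw]))
print(r.sense()['orientation'])
r.reach([.43,.23,.36],[180,0,r.sense()['orientation'][2]])
snap('wrist','w1')
```

```text
[[0.4764, -0.1022], [0.479, -0.1415], [0.4097, -0.1456], [0.4063, -0.1054]] [np.float64(0.0702), np.float64(0.0394), np.float64(0.0694), np.float64(0.0403)]
[[0.5225, 0.3248], [0.5324, 0.2136], [0.4547, 0.2064], [0.4446, 0.3185]] [np.float64(0.0782), np.float64(0.1116), np.float64(0.0781), np.float64(0.1125)]
block [ 0.44285785 -0.12366161  0.04      ] 3.016470887699046
stand dir 95.11338635409541 root [0.4909698  0.23843817] pin top pts [[0.491  0.2381 0.067 ]
 [0.4923 0.2031 0.067 ]]
-175 [ 19.61188053  -9.81665145  95.74508139   0.          94.07157006
 -75.38811947] [ -20.12217157  -16.97961981  101.81318541    0.           95.1664344
 -115.12217157]
-90 None None
0 [ 1.96118805e+01 -9.81665145e+00  9.57450814e+01 -2.54444375e-14
  9.40715701e+01  1.09611881e+02] [-2.01221716e+01 -1.69796198e+01  1.01813185e+02 -2.54444375e-14
  9.51664344e+01  6.98778284e+01]
5 [ 1.96118805e+01 -9.81665145e+00  9.57450814e+01 -2.54444375e-14
  9.40715701e+01  1.04611881e+02] [-2.01221716e+01 -1.69796198e+01  1.01813185e+02 -2.54444375e-14
  9.51664344e+01  6.48778284e+01]
90 [ 1.96118805e+01 -9.81665145e+00  9.57450814e+01 -2.54444375e-14
  9.40715701e+01  1.96118805e+01] [-20.12217157 -16.97961981 101.81318541   0.          95.1664344
 -20.12217157]
85 [ 1.96118805e+01 -9.81665145e+00  9.57450814e+01 -2.54444375e-14
  9.40715701e+01  2.46118805e+01] [-20.12217157 -16.97961981 101.81318541   0.          95.1664344
 -15.12217157]
180 [ 19.61188053  -9.81665145  95.74508139   0.          94.07157006
 -70.38811947] [ -20.12217157  -16.97961981  101.81318541    0.           95.1664344
 -110.12217157]
[-1.79898021e+02 -4.65942211e-03  1.54114332e+02]
```

View pics/w1.png

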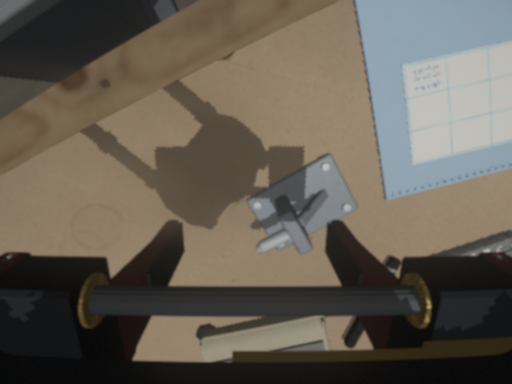

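The wrist view shows the stand base at (248–357, 155–255), with the pin running from about (260,246) to its root at about (287,232). I'll enlarge it and also check IK for the later poses.

Run:
```python
from h import *
a=load('w1')['frame'][:,:,::-1]
cv2.imwrite('pics/crop2.png',cv2.resize(a[145:265,235:370],None,fx=5,fy=5,interpolation=cv2.INTER_CUBIC))
from scipy.spatial.transform import Rotation as Ro
for h in (0,-20,-40,20):
  R=Ro.from_euler('z',h,degrees=True)*Ro.from_matrix(np.array([[0,0,1],[0,-1,0],[1,0,0]]).T.T)
  # columns x=(0,0,1), y=(0,-1,0), z=(1,0,0)
  e=R.as_euler('xyz',degrees=True)
  for d in(.35,.42,.5):
   for z in(.25,.4):
    c,s=np.cos(np.radians(h)),np.sin(np.radians(h))
    q=r.inverse_kinematics([d*c,d*s,z],e)
    print(h,d,z,e.round(0),None if q is None else np.round(q))
```

```text
0 0.35 0.25 [180. -90.   0.] None
0 0.35 0.4 [180. -90.   0.] None
0 0.42 0.25 [180. -90.   0.] None
0 0.42 0.4 [180. -90.   0.] None
0 0.5 0.25 [180. -90.   0.] [ -6. -30. 134. 157.  15. -68.]
0 0.5 0.4 [180. -90.   0.] [ -6. -39. 124.  49.   8.  41.]
-20 0.35 0.25 [160. -90.   0.] None
-20 0.35 0.4 [160. -90.   0.] None
-20 0.42 0.25 [160. -90.   0.] None
-20 0.42 0.4 [160. -90.   0.] None
-20 0.5 0.25 [160. -90.   0.] [-26. -30. 134. 157.  15. -68.]
-20 0.5 0.4 [160. -90.   0.] [-26. -39. 124.  49.   8.  41.]
-40 0.35 0.25 [140. -90.   0.] None
-40 0.35 0.4 [140. -90.   0.] None
-40 0.42 0.25 [140. -90.   0.] None
-40 0.42 0.4 [140. -90.   0.] None
-40 0.5 0.25 [140. -90.   0.] [-46. -30. 134. 157.  15. -68.]
-40 0.5 0.4 [140. -90.   0.] [-46. -39. 124.  49.   8.  41.]
20 0.35 0.25 [-160.  -90.    0.] None
20 0.35 0.4 [-160.  -90.    0.] None
20 0.42 0.25 [-160.  -90.    0.] None
20 0.42 0.4 [-160.  -90.    0.] None
20 0.5 0.25 [-160.  -90.    0.] [ 14. -30. 134. 157.  15. -68.]
20 0.5 0.4 [-160.  -90.    0.] [ 14. -39. 124.  49.   8.  41.]<sys>:0: UserWarning: Gimbal lock detected. Setting third angle to zero since it is not possible to uniquely determine all angles.
```

View pics/crop2.png

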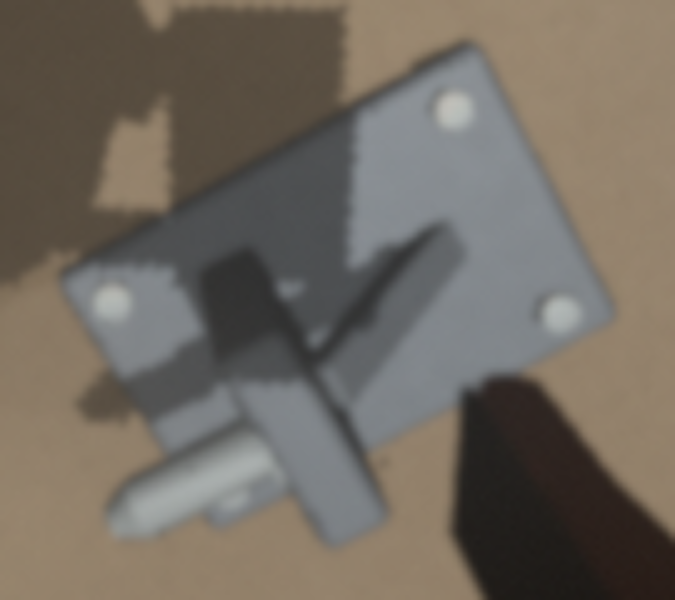

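The crop shows three base corners at crop pixels (62,278), (475,45) and (614,315), and the pin tip at about (118,525). I'll fit the stand's pose jointly to the wrist and top pixels.

Run:
```python
from h import *
from scipy.optimize import least_squares
t=load('top0');w=load('w1')
g=lambda p:(np.array(p,float)+.5)/5.6-.5+[110,190]
wc=lambda p:(np.array(p,float)+.5)/5-.5+[235,145]
# (view, px, local)
M=[(w,wc(p),l) for p,l in [((62,278),(-30,40,10)),((475,45),(85,40,10)),((614,315),(85,-40,10)),((116,522),(-38,0,60)),((330,547),(0,-25,72)),((385,517),(16,-25,72))]]
M+=[(t,g(np.array(p)-[392,0]),l) for p,l in [((470,100),(85,-40,10)),((720,78),(-30,-40,10)),((730,252),(-30,40,10)),((475,275),(85,40,10)),((717,152),(-38,0,64))]]
def res(v,full=False,MM=M):
    c,s=np.cos(v[2]),np.sin(v[2]);R=np.array([[c,-s,0],[s,c,0],[0,0,1]])
    e=[(proj(V,R@(np.array(l)/1e3)+[v[0],v[1],0])[0]-p) for V,p,l in MM]
    return np.array(e) if full else np.ravel(e)
for MM in(M,M[:6],M[6:]):
    o=least_squares(lambda v:res(v,MM=MM),[.491,.238,1.66],loss='soft_l1'); print(o.x[:2].round(4),np.degrees(o.x[2]).round(2));print(res(o.x,True,MM).round(1).tolist())
print('cam',-np.array(w['R']).T@w['t'])
```

```text
[0.4909 0.239 ] 95.08
[[-1.9, 0.2], [0.3, -1.7], [1.6, 0.2], [-1.2, -0.6], [-0.5, 1.3], [2.1, 0.2], [-1.0, -0.3], [0.4, -0.4], [0.3, 0.4], [-0.7, 0.4], [0.7, -0.7]]
[0.491 0.239] 95.15
[[-1.9, 0.3], [0.2, -1.7], [1.6, 0.2], [-1.1, -0.5], [-0.4, 1.4], [2.2, 0.3]]
[0.4905 0.239 ] 94.81
[[-0.9, -0.3], [0.5, -0.2], [0.3, 0.6], [-0.8, 0.4], [0.8, -0.5]]
cam [0.36172145 0.26237829 0.34211001]
```

Run:
```python
from h import *
r.reach([.4429,-.1237,.30],[180,0,3.0])
r.servo_line([.4429,-.1237,.187],speed=.1)
r.grab(40)
s=r.sense();print(s['clock'],s['opening'],s['gripper_force'],s['contact_force'])
r.servo_line([.4429,-.1237,.33])
s=r.sense();print(s['clock'],s['opening'],s['gripper_force'],s['contact_force'],s['tcp_pos'],s['joints'])
u=np.array([np.cos(np.radians(95.1)),np.sin(np.radians(95.1))])
p=np.array([.491,.239])-u*(.035+.055)
print(p)
r.reach([*p,.30],[180,0,95.1]); r.servo_line([*p,.227],speed=.12)
r.wait(.2)
s=r.sense();print(s['clock'],s['contact_force'],s['tcp_pos'],s['orientation'],s['joints'])
snap('wrist','w2');snap('scene','s2')
A=load('s2')['frame'][:,:,::-1];c=proj(load('s2'),[*p,.08])[0].astype(int);print(c)
A=A[max(c[1]-50,0):c[1]+50,max(c[0]-60,0):c[0]+60]
W=load('w2')['frame'][:,:,::-1]
cv2.imwrite('pics/v2.png',np.vstack([cv2.resize(A,(400,300),interpolation=cv2.INTER_CUBIC),cv2.resize(W,(400,300))]))
```

```text
5.2083 0.0399483241772791 39.98398080468178 [0.33016733 0.84622692 0.12070694]
6.3083 0.03974008137878045 39.984314907342196 [ 0.28122646 -0.46968998 -2.65216639] [ 0.44273539 -0.12365848  0.32856261] [-1.98466434e+01 -1.68081204e+01  9.87825373e+01 -1.18310359e-03
  9.81602651e+01  6.71550256e+01]
[0.49900049 0.1493563 ]
8.35 [ 0.79633051  0.69646297 -2.35992883] [0.49933328 0.1494187  0.22820736] [ 1.79883897e+02 -1.53806766e-02  9.50977868e+01] [ 1.29190562e+01 -4.81538679e+00  9.85356123e+01 -5.63395753e-04
  8.61626584e+01  7.82132211e+00]
[211 185]
```

View pics/v2.png

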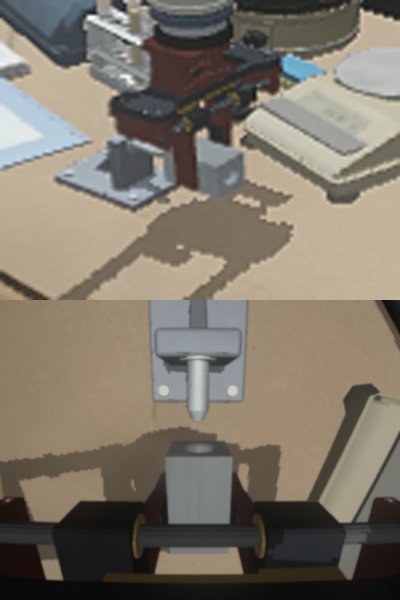

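The block is held square to the pin: in the lower wrist picture the pin is at x≈198 and the block at x≈200. Now a slow push with force watch.

```bash
cat >> h.py <<'E'
YAW=95.1
u=np.array([np.cos(np.radians(YAW)),np.sin(np.radians(YAW))]); root=np.array([.491,.239])
def push(g0,z=.226,lim=12,gmin=-.006):
    """advance; g = nominal gap of block front to plate"""
    r.wait(.2);f0=np.array(r.sense()['contact_force']);g=g0;log=[]
    while g>gmin:
        g-=.003 if g>.006 else .0015
        r.servo_line([*(root-u*(.035+g)),z],speed=.03)
        s=r.sense();f=np.array(s['contact_force'])-f0
        at=(root-np.array(s['tcp_pos'])[:2])@u-.035
        log.append([round(g*1e3,1),round(at*1e3,1),*(np.r_[f[:2]@u,f[:2]@[-u[1],u[0]],f[2]].round(1))])
        if -f[:2]@u>lim or np.linalg.norm(f)>25: break
    print(*log,sep='\n');print(s['clock'],s['opening']);return g
E
python3 -c "
from h import *
push(.055)"
```

```text
[52.0, np.float64(51.8), np.float64(0.4), np.float64(0.5), np.float64(0.6)]
[49.0, np.float64(48.8), np.float64(0.6), np.float64(0.2), np.float64(0.5)]
[46.0, np.float64(45.8), np.float64(0.9), np.float64(0.5), np.float64(1.5)]
[43.0, np.float64(42.9), np.float64(-0.1), np.float64(-0.5), np.float64(1.9)]
[40.0, np.float64(39.8), np.float64(0.9), np.float64(0.1), np.float64(0.3)]
[37.0, np.float64(36.8), np.float64(0.3), np.float64(0.0), np.float64(0.7)]
[34.0, np.float64(33.8), np.float64(0.4), np.float64(-0.4), np.float64(0.3)]
[31.0, np.float64(30.8), np.float64(-0.4), np.float64(0.8), np.float64(0.4)]
[28.0, np.float64(27.8), np.float64(0.4), np.float64(0.3), np.float64(1.4)]
[25.0, np.float64(24.8), np.float64(-0.0), np.float64(0.9), np.float64(0.2)]
[22.0, np.float64(21.8), np.float64(-0.0), np.float64(-0.5), np.float64(1.3)]
[19.0, np.float64(18.8), np.float64(0.2), np.float64(-0.5), np.float64(2.0)]
[16.0, np.float64(15.8), np.float64(-0.6), np.float64(-0.5), np.float64(2.0)]
[13.0, np.float64(12.8), np.float64(0.4), np.float64(0.5), np.float64(1.1)]
[10.0, np.float64(9.8), np.float64(0.0), np.float64(-0.6), np.float64(1.5)]
[7.0, np.float64(6.8), np.float64(-0.1), np.float64(-0.1), np.float64(0.7)]
[4.0, np.float64(3.8), np.float64(0.4), np.float64(0.3), np.float64(0.5)]
[2.5, np.float64(2.4), np.float64(0.4), np.float64(0.1), np.float64(1.0)]
[1.0, np.float64(0.9), np.float64(-0.0), np.float64(-0.7), np.float64(1.0)]
[-0.5, np.float64(-0.6), np.float64(0.2), np.float64(-0.1), np.float64(0.4)]
[-2.0, np.float64(-1.7), np.float64(-3.1), np.float64(0.9), np.float64(1.9)]
[-3.5, np.float64(-2.2), np.float64(-9.0), np.float64(1.4), np.float64(4.2)]
[-5.0, np.float64(-2.7), np.float64(-14.8), np.float64(2.6), np.float64(5.9)]
14.4083 0.040058363310304206
```

It went fully home, with contact at the plate and no stop at 8 mm, so the bore is on the leading end (tool +x). I'll draw it off and plan the upright pose.

Run:
```python
from h import *
from scipy.spatial.transform import Rotation as Ro
r.wait(.4)
r.servo_line([*(root-u*.105),.226],speed=.08)
r.servo_line([*(root-u*.105),.40],speed=.15)
s=r.sense();print(s['clock'],s['opening'],s['gripper_force'],s['contact_force'],np.round(s['joints'],1))
q0=np.array(s['joints']);out=[]
for h in range(-180,180,30):
  z=np.array([np.cos(np.radians(h)),np.sin(np.radians(h)),0]);x=np.array([0,0,1.]);R=np.c_[x,np.cross(z,x),z]
  R=Ro.from_euler('y',0)*Ro.from_matrix(R)
  e=(Ro.from_euler('z',h,degrees=True)*Ro.from_euler('xyz',[180,-89,0],degrees=True)).as_euler('xyz',degrees=True)
  for p in([.45,.1,.4],[.5,0,.4],[.5,-.1,.4],[.55,-.15,.4],[.45,-.1,.4]):
    q=r.inverse_kinematics(p,e)
    if q is not None: out.append((abs(q-q0).max(),h,p,e.round(2).tolist(),np.round(q).tolist(),(p+z*.163).round(2).tolist()))
for o in sorted(out,key=lambda o:o[0])[:12]:print(*o)
```

```text
17.2 0.03969455641637596 39.984302669763565 [-0.1147721   0.43166011 -3.49327657] [ 11.3  -7.4  83.6  -0.  103.9   6.2]
76.3215598313895 0 [0.45, -0.1, 0.4] [180.0, -89.0, 0.0] [-26.0, -46.0, 128.0, 71.0, 28.0, 21.0] [0.61, -0.1, 0.4]
76.34577482368906 30 [0.45, 0.1, 0.4] [180.0, -89.0, 30.0] [-3.0, -45.0, 127.0, 76.0, 34.0, 16.0] [0.59, 0.18, 0.4]
81.02872022474548 0 [0.5, -0.1, 0.4] [180.0, -89.0, 0.0] [-22.0, -36.0, 122.0, 77.0, 23.0, 13.0] [0.66, -0.1, 0.4]
82.63453426793426 150 [0.45, 0.1, 0.4] [180.0, -89.0, 150.0] [-2.0, 6.0, 87.0, 83.0, 151.0, -8.0] [0.31, 0.18, 0.4]
83.45511955252911 120 [0.45, -0.1, 0.4] [180.0, -89.0, 120.0] [-28.0, 5.0, 88.0, 83.0, 148.0, -7.0] [0.37, 0.04, 0.4]
84.93119837665009 120 [0.5, -0.1, 0.4] [180.0, -89.0, 120.0] [-26.0, 12.0, 80.0, 85.0, 146.0, -5.0] [0.42, 0.04, 0.4]
85.54174734471027 120 [0.5, 0, 0.4] [180.0, -89.0, 120.0] [-17.0, 7.0, 85.0, 86.0, 137.0, -5.0] [0.42, 0.14, 0.4]
86.16669372794453 30 [0.5, 0, 0.4] [180.0, -89.0, 30.0] [-19.0, -32.0, 120.0, 86.0, 49.0, 5.0] [0.64, 0.08, 0.4]
86.31371939480427 120 [0.45, 0.1, 0.4] [180.0, -89.0, 120.0] [-8.0, -3.0, 96.0, 86.0, 128.0, -5.0] [0.37, 0.24, 0.4]
86.76335157629735 90 [0.45, -0.1, 0.4] [180.0, -89.0, 90.0] [-34.0, -5.0, 98.0, 87.0, 124.0, -4.0] [0.45, 0.06, 0.4]
86.94866953665496 90 [0.5, -0.1, 0.4] [180.0, -89.0, 90.0] [-32.0, 2.0, 91.0, 87.0, 121.0, -4.0] [0.5, 0.06, 0.4]
87.38020056253012 90 [0.55, -0.15, 0.4] [180.0, -89.0, 90.0] [-33.0, 12.0, 80.0, 87.0, 123.0, -3.0] [0.55, 0.01, 0.4]
```

Run:
```python
from h import *
r.reach([.5,-.1,.4],[180,-89,90]);r.wait(.5)
s=r.sense();print(s['clock'],s['opening'],s['gripper_force'],s['contact_force'],s['tcp_pos'],s['orientation'],np.round(s['joint_vel'],2))
A=snap('scene','s3');snap('top','t3')
c=proj(A,[.5,.06,.4])[0].astype(int);print(c)
T=load('t3')['frame'][:,:,::-1]
F=A['frame'][:,:,::-1][max(c[1]-80,0):c[1]+80,max(c[0]-100,0):c[0]+100]
cv2.imwrite('pics/v3.png',np.hstack([cv2.resize(F,(400,320)),cv2.resize(T,(400,320))]))
```

```text
19.0583 0.039828716713027665 39.9840934574604 [-0.32760883  0.82702542 -2.57764924] [ 0.50002901 -0.09978649  0.40003174] [179.95561471 -88.99006241  90.06683441] [-0.14  0.16  0.1   0.03  0.04 -0.05]
[227  96]
```

View pics/v3.png

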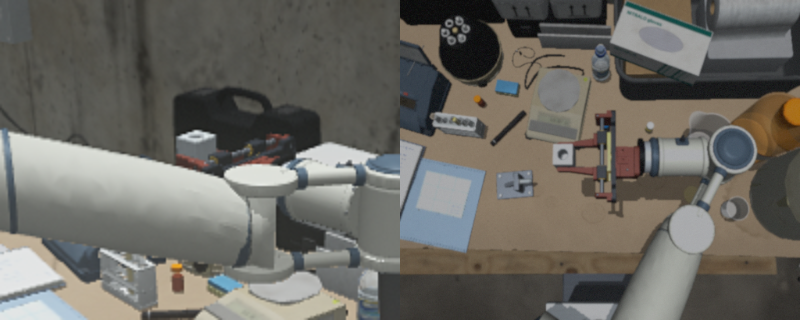

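The block is held upright with an opening facing up, at (563,155) in the right-hand picture. It's clear of the stand, and the vial and marker still stand where they were.

```bash
python3 -c "
from h import *
print(r.hand_in())"
```

```text
the job is handed in; nothing more can be done
None
```

The block went fully home on the pin at the first try, so the leading end is the bore; I drew it off and handed in at about 19 s with the bore held upright about 0.40 m above the worktop, clear of the stand; the job was accepted, but no verdict was returned.

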